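# Balance a plant tray on its display stand

### The job

The light black plant tray sits off-centre on its narrow wooden display stand. First slide it, without lifting it off, until it overhangs the stand equally at both ends and lies square on it; then set the large potted succulent down upright on the round mark in the middle of the tray, and only after that the two small ones, upright, one on the mark at each end. Set the pots down gently, never let the tray tip, and leave the other things on the table where they are.

Things in the scene. Friction and masses are not known exactly. Their poses are not given: they have to be found in the camera images.
- stand: Wooden display stand fixed to the table: a block 130 mm along its x, 100 mm along its y, 90 mm tall. Origin: centre of its underside on the table, z up. Its top is 90 mm above the origin. The tray's long side lies along the stand's y.
- tray: Light black plastic tray, loose on the stand: 150 mm along its x, 330 mm along its y, 22 mm tall, walls and floor 4 mm thick, about 0.12 kg. Origin: centre of its underside, z up. It starts shifted 20 to 42 mm towards the stand's -y, up to 8 mm along x and 0.08 rad askew, and slides under a light push on an end wall. Its ends overhang the stand, free above and below.
- mark_mid (a point): Centre of the 74 mm round mark on the tray's floor, in the middle (4 mm above the tray's origin): place of the large pot.
- mark_1 (a point): Centre of the 58 mm round mark near the tray's +y end, 115 mm from the middle, on the floor. A small pot here is likely to tip the tray if the large pot does not already stand in the middle.
- mark_2 (a point): Centre of the 58 mm round mark near the tray's -y end, 115 mm from the middle, on the floor; the same holds.
- large_pot: Large terracotta pot with a low green succulent: 80 mm tall to the rim; the topmost 22 mm is a straight rim band 64 mm in diameter (the place to grip), below it the pot tapers to a 51 mm foot; the plant rises about 20 mm above the rim and stays inside its outline. About 0.42 kg. Origin: centre of the foot, z up; starts upright on the table.
- small_pot_a: Small terracotta pot with a low green succulent: one of two alike. 52 mm tall to the rim; the topmost 18 mm is a straight rim band 50 mm in diameter (the place to grip), below it the pot tapers to a 40 mm foot; the plant rises about 16 mm above the rim and stays inside its outline. About 0.12 kg. Origin: centre of the foot, z up; starts upright on the table.
- small_pot_b: Small terracotta pot with a low green succulent: the other of the two alike. 52 mm tall to the rim; the topmost 18 mm is a straight rim band 50 mm in diameter (the place to grip), below it the pot tapers to a 40 mm foot; the plant rises about 16 mm above the rim and stays inside its outline. About 0.12 kg. Origin: centre of the foot, z up; starts upright on the table.
- saucer: Bystander: flat terracotta saucer, 54 mm across, 8 mm high, on the table among the pots. Origin: centre of its underside. Leave it.
- pot_stack: Bystander: stack of empty nested pots, 66 mm across, 100 mm tall. Origin: centre of its underside. Leave it.
- tape: Bystander: roll of brown tape lying flat, 90 mm across, 24 mm high. Origin: centre of its underside. Leave it.
- label_box: Bystander: small wooden box of paper labels, 90 by 60 mm, 60 mm high with labels. Origin: centre of its underside. Leave it.
- trowel: Bystander: hand trowel lying flat, 250 mm long along its x (from -132 mm, wooden handle, to +115 mm, blade), 24 mm high. Leave it.

How it is judged (in metres and radians):
On the way, in this order (a step that is already met when the one before it is completed fails the run):
1. The tray lies level, still, square and centred on the stand (12 mm along its length), with the pots not yet in it (y of tray in the frame of stand between -0.012 and 0.012 m and x of tray in the frame of stand between -0.025 and 0.025 m and z of tray in the frame of stand between 0.082 and 0.098 m and angle between the y axis of tray and the y axis of stand, either way round below 0.15 rad and angle between tray's own z axis and vertical below 0.05 rad and linear speed of tray below 0.02 m/s and height (world z) of each of large_pot, small_pot_a, small_pot_b below 0.05 m), for 0.2 s.
2. The large pot stands released and upright on the tray's middle mark, the tray level and still centred, both small pots still on the table (y of tray in the frame of stand between -0.016 and 0.016 m and x of tray in the frame of stand between -0.025 and 0.025 m and z of tray in the frame of stand between 0.082 and 0.098 m and angle between the y axis of tray and the y axis of stand, either way round below 0.15 rad and angle between tray's own z axis and vertical below 0.05 rad and linear speed of tray below 0.02 m/s and y of large_pot in the frame of tray between -0.02 and 0.02 m and x of large_pot in the frame of tray between -0.02 and 0.02 m and z of large_pot in the frame of tray between -0.002 and 0.01 m and angle between large_pot's own z axis and vertical below 0.1 rad and linear speed of large_pot below 0.03 m/s and contact force between the fingers and large_pot below 0.05 N and height (world z) of each of small_pot_a, small_pot_b below 0.05 m), for 0.2 s.
At the end, for the whole second after the job is handed in: Tray level and still on the stand, centred within 16 mm along its length and 25 mm across, square within 0.15 rad; the large pot within 20 mm (each way) of the middle mark's centre and one small pot likewise on each end mark, all upright on the floor, released, at rest (y of tray in the frame of stand between -0.016 and 0.016 m and x of tray in the frame of stand between -0.025 and 0.025 m and z of tray in the frame of stand between 0.082 and 0.098 m and angle between the y axis of tray and the y axis of stand, either way round below 0.15 rad and angle between tray's own z axis and vertical below 0.05 rad and linear speed of tray below 0.02 m/s and y of large_pot in the frame of tray between -0.02 and 0.02 m and x of large_pot in the frame of tray between -0.02 and 0.02 m and z of large_pot in the frame of tray between -0.002 and 0.01 m and angle between large_pot's own z axis and vertical below 0.1 rad and linear speed of large_pot below 0.03 m/s and contact force between the fingers and large_pot below 0.05 N and contact force between the fingers and small_pot_a below 0.05 N and contact force between the fingers and small_pot_b below 0.05 N and ((y of small_pot_a in the frame of tray between 0.095 and 0.135 m and x of small_pot_a in the frame of tray between -0.02 and 0.02 m and z of small_pot_a in the frame of tray between -0.002 and 0.01 m and angle between each of small_pot_a, small_pot_b's own z axis and vertical below 0.1 rad and linear speed of each of small_pot_a, small_pot_b below 0.03 m/s and y of small_pot_b in the frame of tray between -0.135 and -0.095 m and x of small_pot_b in the frame of tray between -0.02 and 0.02 m and z of small_pot_b in the frame of tray between -0.002 and 0.01 m) or (y of small_pot_a in the frame of tray between -0.135 and -0.095 m and x of small_pot_a in the frame of tray between -0.02 and 0.02 m and z of small_pot_a in the frame of tray between -0.002 and 0.01 m and angle between each of small_pot_a, small_pot_b's own z axis and vertical below 0.1 rad and linear speed of each of small_pot_a, small_pot_b below 0.03 m/s and y of small_pot_b in the frame of tray between 0.095 and 0.135 m and x of small_pot_b in the frame of tray between -0.02 and 0.02 m and z of small_pot_b in the frame of tray between -0.002 and 0.01 m))); the robot touches nothing.
It fails at once if the tray tips (more than 0.12 rad) (angle between tray's own z axis and vertical above 0.12 rad).
It fails at once if the tray is lifted off the stand (its centre rises more than 15 mm) (z of tray in the frame of stand above 0.105 m).
It fails at once if a pot is dropped or slammed into the tray (faster than 0.45 m/s near its floor) ((z of large_pot in the frame of tray between -0.01 and 0.03 m and y of large_pot in the frame of tray between -0.16 and 0.16 m and x of large_pot in the frame of tray between -0.07 and 0.07 m and linear speed of large_pot above 0.45 m/s) or (z of small_pot_a in the frame of tray between -0.01 and 0.03 m and y of small_pot_a in the frame of tray between -0.16 and 0.16 m and x of small_pot_a in the frame of tray between -0.07 and 0.07 m and linear speed of small_pot_a above 0.45 m/s) or (z of small_pot_b in the frame of tray between -0.01 and 0.03 m and y of small_pot_b in the frame of tray between -0.16 and 0.16 m and x of small_pot_b in the frame of tray between -0.07 and 0.07 m and linear speed of small_pot_b above 0.45 m/s)).
It fails at once if a bystander is moved by more than 30 mm (distance of any of saucer, pot_stack, tape, label_box, trowel from where it was at the start of the episode above 0.03 m).
It also fails if it takes over 72 s, if anything falls off the work surface, if the arm or the gripper's body presses on something with over 40 N, if the wrist force passes 120 N, or if a joint passes its speed limit or range.

### The arm

A 6-joint arm with a two-finger parallel gripper is mounted at the origin on the work surface. World frame = base frame: x ahead of the robot, y to its left, z up, the work surface at z = 0. Lengths are in mm, angles in rad, forces in N, time in s.
With the tool pointing down it reaches from about 350 to 975 mm from the base axis. Payload 7.1 kg.
Tool frame: the origin (TCP) lies on the front face of the gripper's body, between the roots of the fingers; the fingertips stand 80 mm ahead of it and the grasp point (between the pads) lies 61 mm ahead of it (env.tips_ahead is the distance from the TCP to the fingertips, in mm); z points along the fingers, y is the line along which they close (so a half turn about z gives the same grasp; the last joint's range is limited). The gripper opens to 88 mm and grips with 3 to 60 N. Pads are 20 mm wide; open, the fingers measure 115 mm over their backs; the gripper's body (75 mm by 178 mm) begins 61 mm behind the grasp point.
Start: joints at [1.106, 0.423, 1.63, -0, 1.089, -0.019], TCP at [269.455, 563.914, 302.675] pointing down, gripper open.
Joint ranges: [-3, 3], [-0.9, 2.11], [0.09, 2.58], [-1.31, 4.45], [0.11, 2.69], [-2.54, 2.54]. Speed limits (rad/s): [2.39, 2.39, 3.01, 3.14, 3.14, 3.14].

### API

Orientations are given as a unit quaternion [x, y, z, w].
In Python, from station import env, set_gripper, viewer, workorder gives the robot as it stands. Calls block until the motion is done:
- env.reach(position, orientation): joint-space move of the TCP to a pose.
- env.move_l(position, rot=None, rate=150, f_stop=None): straight line of the TCP; rot=None keeps the orientation; rate is the mean speed in mm/s. With f_stop (N) it stops when the force on the tool has changed by that much, and returns True; else False.
- env.move_joints(angles): joint-space move.
- set_gripper(opening): finger opening in mm; the grip force is fixed at half the most; returns when the fingers have stopped.
- env.hold(seconds).
- env.ik(position, orientation): joint angles nearest the present ones, or None.
- env.read_state(): the state.
- viewer.camera(name): name is "side" or "top" or "wrist"; returns the picture (400x640x3 uint8, blue, green, red); there is no depth.
- viewer.camera_params(name): a dict with "fx", "fy", "cx", "cy" (pixels), "pose" (4x4, takes a point from camera to world coordinates); the wrist camera has in their place "tool_from_camera" (4x4, takes a point from camera to tool coordinates, whose origin is the TCP and whose axes are the flange's). Camera axes: x right, y up, looking along -z (the intrinsics and any distortion apply to the point x, -y, -z); pixel columns grow to the right and rows downward; lengths in mm; the calibration is good to about 2 mm. A picture is of the moment at which its call begins: read the wrist's pose just before it. camera_params takes no time and is no camera call.
A pose or a line that the arm cannot do raises env.IKError and nothing moves.
- workorder.sign_off(): hands the job in; it is judged then, once.
The state is a dict: "time_s": time; "qpos": joint angles; "dq": joint speeds; "tau": joint torques, N m; "tool_pos": TCP position; "orientation": TCP orientation; "force": force on the tool from outside, world axes, zero at the start; "wrist_torque": the same for the moment, N m; "width": finger opening in mm; "grip_force": force on a finger pad.
Only numpy, scipy, OpenCV 4.12 (cv2) and the standard library are available. Lean on these libraries where they do the work, as an engineer would, in place of code of your own. Each camera call takes 0.05 s, during which the arm holds its last target. There are 200 camera calls.

## Working session

There is one attempt and no reset: what is moved stays moved. The work goes in short steps, each a Python script; the robot and the scene stay as the last script left them, time stands still between calls to the robot, and variables do not carry over. Pictures are saved under pics/ and viewed, at most 10 in all, crops included, and the job is handed in when it is done.

```bash
mkdir -p pics; ls; python3 - <<'E'
from station import env,viewer
import cv2
for n in("top","side"):
    cv2.imwrite(f"pics/{n}0.png",viewer.camera(n)); p=viewer.camera_params(n); print(n,p)
print(viewer.camera_params("wrist")); print(env.read_state())
E
```

```text
pics
top {'fx': 509.9067765730611, 'fy': 509.9067765730611, 'cx': 317.50450922312064, 'cy': 200.48438376584167, 'pose': array([[-2.69315413e-02,  9.97177207e-01, -7.00878725e-02,
         4.45230304e+02],
       [-9.99615293e-01, -2.73296958e-02, -4.72791048e-03,
        -1.07852833e+02],
       [-6.63004480e-03,  6.99335793e-02,  9.97529617e-01,
         1.53621482e+03],
       [ 0.00000000e+00,  0.00000000e+00,  0.00000000e+00,
         1.00000000e+00]])}
side {'fx': 467.313862195555, 'fy': 467.313862195555, 'cx': 315.46160389958686, 'cy': 202.43185474621302, 'pose': array([[ 7.97681584e-01,  3.48325629e-01, -4.92314277e-01,
        -1.63359439e+02],
       [-6.02610544e-01,  4.28202050e-01, -6.73426712e-01,
        -1.06058780e+03],
       [-2.37618005e-02,  8.33853861e-01,  5.51473586e-01,
         8.59415565e+02],
       [ 0.00000000e+00,  0.00000000e+00,  0.00000000e+00,
         1.00000000e+00]])}
{'fx': 277.4098767103261, 'fy': 277.4098767103261, 'cx': 319.2147853164865, 'cy': 197.49431978173274, 'tool_from_camera': array([[-1.13259859e-03,  9.69709562e-01,  2.44258228e-01,
 
[... 295 characters left out ...]
1, 'qpos': array([ 1.10600862e+00,  4.23748187e-01,  1.63061331e+00, -1.04372198e-05,
        1.08860705e+00, -1.90103465e-02]), 'dq': array([ 2.86928148e-04, -3.18274622e-03, -2.95031033e-03, -6.46092390e-04,
       -6.44335290e-04,  6.33443702e-05]), 'tau': array([-8.28982884e-04, -5.45615101e+01, -2.74325770e+01,  6.43747766e-02,
        1.88626244e-02, -7.18512695e-06]), 'tool_pos': array([269.28114429, 563.57469769, 301.98959791]), 'orientation': array([ 2.21045349e-01,  9.75263288e-01, -6.69028354e-04, -1.60309098e-04]), 'force': array([ 0.47538804,  0.33088135, -0.80761664]), 'wrist_torque': array([ 0.02874315,  0.02209298, -0.03047593]), 'grip_force': 0.0, 'width': 88.17128050445524}
```

View pics/top0.png

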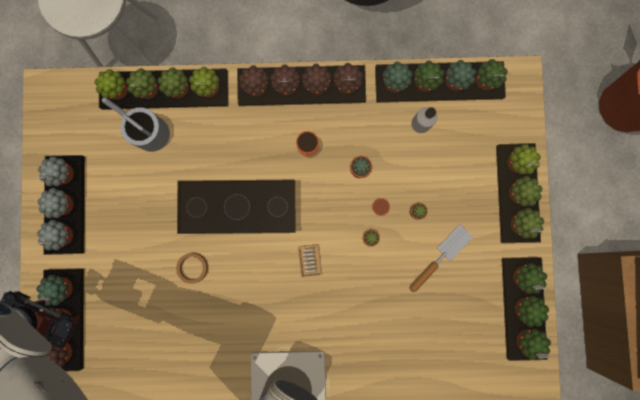

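View pics/side0.png

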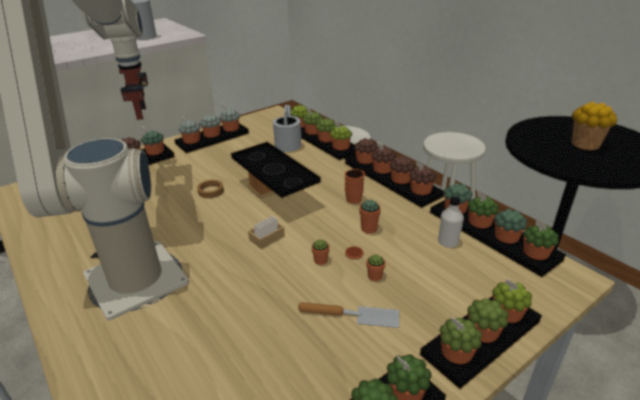

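Top view: the tray spans (177–296, 180–234). Large pot is at (361,167), small pots at (371,238) and (419,211), saucer at (381,207), pot stack at (308,144) and label box at (310,261). The stand is hidden under the tray except for a sliver at (262,183) in the side view, so I need a low wrist view.

```bash
cat > h.py <<'E'
import numpy as np, cv2
from scipy.spatial.transform import Rotation as R
from station import env,set_gripper,viewer,workorder
def ray(name,uv,pose=None):
    p=viewer.camera_params(name); T=p["pose"] if pose is None else pose
    d=np.array([(uv[0]-p["cx"])/p["fx"],-(uv[1]-p["cy"])/p["fy"],-1.]); return T[:3,3],T[:3,:3]@d
def onz(name,uv,z,pose=None):
    o,d=ray(name,uv,pose); return (o+d*(z-o[2])/d[2])[:3]
def proj(name,X,pose=None):
    p=viewer.camera_params(name); T=p["pose"] if pose is None else pose
    c=T[:3,:3].T@(np.asarray(X,float)-T[:3,3]); return np.array([p["cx"]-p["fx"]*c[0]/c[2],p["cy"]+p["fy"]*c[1]/c[2]])
def wristpose():
    s=env.read_state(); T=np.eye(4); T[:3,:3]=R.from_quat(s["orientation"]).as_matrix(); T[:3,3]=s["tool_pos"]
    return T@viewer.camera_params("wrist")["tool_from_camera"]
def down(yaw): # tool pointing down, closing line (tool y) at world angle yaw
    y=np.array([np.cos(yaw),np.sin(yaw),0]); z=np.array([0,0,-1.]); return R.from_matrix(np.c_[np.cross(y,z),y,z]).as_quat()
def tray(img):
    m=(img.max(2)<60).astype(np.uint8)
    m=cv2.morphologyEx(m,cv2.MORPH_CLOSE,np.ones((9,9)))
    m=cv2.morphologyEx(m,cv2.MORPH_OPEN,np.ones((5,5)))
    cs,_=cv2.findContours(m,0,2)
    for c in cs:
        r=cv2.minAreaRect(c)
        if np.hypot(r[0][0]-237,r[0][1]-207)<40 and max(r[1])>90: return c,r
E
python3 - <<'E'
from h import *
im=cv2.imread("pics/top0.png")
c,r=tray(im); print(r)
b=cv2.boxPoints(r); print(np.array([onz("top",p,112) for p in b]).round(1))
hsv=cv2.cvtColor(im,cv2.COLOR_BGR2HSV)
for n,p,z,rad in(("large",(361,167),80,14),("a",(371,238),52,11),("b",(419,211),52,11),("saucer",(381,207),8,11),("stack",(308,144),100,15),("label",(310,261),60,0),("tape",(192,268),24,0),("trh",(412,290),12,0),("trb",(466,230),12,0)):
    q=p
    if rad:
        u,v=p; w=im[v-rad-3:v+rad+4,u-rad-3:u+rad+4]; h=hsv[v-rad-3:v+rad+4,u-rad-3:u+rad+4]
        m=((h[...,2]<135)).astype(np.uint8); 
        cs,_=cv2.findContours(m,0,2); k=max(cs,key=cv2.contourArea); (x,y),rr=cv2.minEnclosingCircle(k); q=(u-rad-3+x,v-rad-3+y)
        print(rr,end=" ")
    print(n,q,onz("top",q,z).round(1))
# shaded grid: marks
g=cv2.resize(im[150:300,160:460],(800,400),interpolation=cv2.INTER_CUBIC); g=np.clip(g*1.4,0,255).astype(np.uint8); cv2.imwrite("pics/crop0.png",g)
for q in((177,180),(237,207),(278,207),(197,207)): print(q,onz("top",q,94))
E
```

```text
((236.0, 206.5), (51.0, 116.0), 90.0)
[[611.  289.7 112. ]
 [601.9 -36.6 112. ]
 [459.  -33.2 112. ]
 [467.8 290.8 112. ]]
11.033489227294922 large (360.5379753112793, 166.94303703308105) [ 640.8 -227.2   80. ]
8.24631118774414 a (371.0, 237.0) [ 439.1 -253.1   52. ]
8.769185066223145 b (417.6776313781738, 210.76315784454346) [ 511.6 -391.4   52. ]
7.7729315757751465 saucer (380.60526275634766, 206.39473724365234) [ 529.7 -289.3    8. ]
10.43224048614502 stack (307.0609760284424, 141.62195110321045) [714.9 -75.8 100. ]
label (310, 261) [375.  -74.6  60. ]
tape (192, 268) [362.  274.9  24. ]
trh (412, 290) [ 279.5 -372.8   12. ]
trb (466, 230) [ 452.1 -540.4   12. ]
(177, 180) [616.00259909 297.51177152  94.        ]
(237, 207) [534.30133456 127.69794119  94.        ]
(278, 207) [531.12412087  11.40993241  94.        ]
(197, 207) [537.40433015 241.26952119  94.        ]
```

View pics/crop0.png

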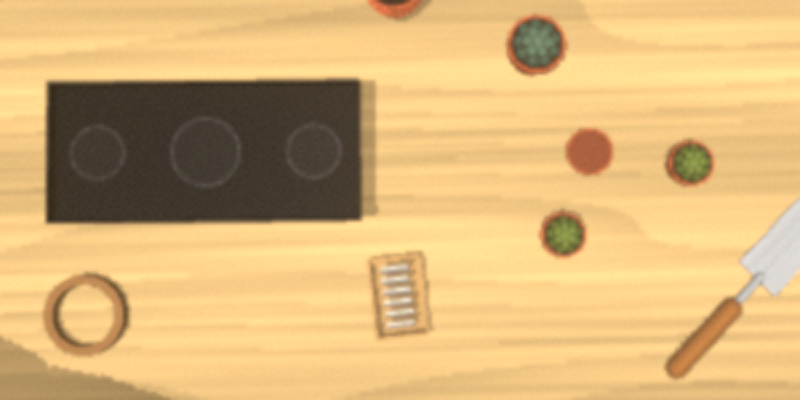

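The crop shows the tray with three marks and all other objects. Next, a wrist view of the front face of the stand.

```bash
cat > look.py <<'E'
from h import *
def view_pose(C,target,xup,tfc):
    # tool pose such that camera at C looks at target; xup: approx direction of tool x
    f=np.array(target,float)-C; f/=np.linalg.norm(f); up=np.array(xup,float); up-=f*(up@f); up/=np.linalg.norm(up)
    Rc=np.c_[np.cross(f,up),up,-f]; T=np.eye(4); T[:3,:3]=Rc; T[:3,3]=C; return T@np.linalg.inv(tfc)
E
python3 - <<'E'
from look import *
tfc=viewer.camera_params("wrist")["tool_from_camera"]
best=None
for cx in(200,240,280,320,350):
  for cy in(60,130,200):
    for cz in(180,220,260,300,350):
      for s in(1,-1):
        T=view_pose(np.array([cx,cy,cz]),(490,130,30),(0,0,s),tfc)
        q=R.from_matrix(T[:3,:3]).as_quat()
        j=env.ik(T[:3,3],q)
        tip=T[:3,3]+80*T[:3,2]
        if j is None or tip[2]<60 : continue
        if tip[0]>430 and tip[2]<150: continue
        sc=abs(cz-240)+abs(cx-260)+0.3*abs(cy-130)
        if best is None or sc<best[0]: best=(sc,cx,cy,cz,s,T,q,tip,j)
print(best)
if best:
    _,_,_,_,_,T,q,_,_=best
    env.reach(T[:3,3]+[0,0,0],q)
    P=wristpose(); im=viewer.camera("wrist"); cv2.imwrite("pics/w0.png",im); np.save("w0.npy",P)
    print(P.round(2), env.read_state()["time_s"])
E
```

```text
(40.0, 240, 130, 220, -1, array([[-7.81224197e-01, -4.18606175e-04,  6.24250413e-01,
         3.43714660e+02],
       [-1.13259859e-03,  9.99999080e-01, -7.46827914e-04,
         1.29089381e+02],
       [-6.24249526e-01, -1.29046518e-03, -7.81223952e-01,
         1.97539134e+02],
       [ 0.00000000e+00,  0.00000000e+00,  0.00000000e+00,
         1.00000000e+00]]), array([-4.10927224e-04,  9.43722315e-01, -5.39696121e-04,  3.30738163e-01]), array([393.65469345, 129.02963484, 135.04121797]), array([0.52302585, 0.25018004, 2.5304923 , 4.07841904, 0.39826895,
       1.09549179]))
[[  0.    -0.6   -0.8  240.75]
 [  1.    -0.     0.   130.31]
 [ -0.    -0.8    0.6  220.46]
 [  0.     0.     0.     1.  ]] 3.5417
```

View pics/w0.png

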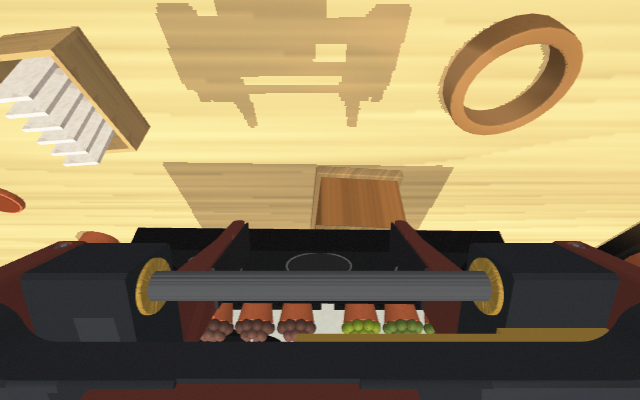

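The wrist picture (upside down) shows the stand's front face at about (317–405, 166–228), under the tray edge at row 228.

```bash
python3 - <<'E'
from h import *
im=cv2.imread("pics/w0.png"); cv2.imwrite("pics/w0c.png",cv2.resize(im[150:250,290:430],(784,560),interpolation=cv2.INTER_CUBIC))
P=np.load("w0.npy")
for q in((317,166),(403,171),(319,177),(403,181),(403,171)): print(q,onz("wrist",q,0,P).round(1))
for q in((133,235),(139,228),(500,232)): print(q,onz("wrist",q,112,P).round(1),onz("wrist",q,90,P).round(1))
E
```

```text
(317, 166) [471.8 127.6   0. ]
(403, 171) [480.2 228.    0. ]
(319, 177) [490.7 129.9   0. ]
(403, 181) [498.1 232.3   0. ]
(403, 171) [480.2 228.    0. ]
(133, 235) [432.6 -16.4 112. ] [471.5 -46.2  90. ]
(139, 228) [421.9  -6.2 112. ] [458.7 -33.9  90. ]
(500, 232) [427.9 270.  112. ] [465.8 298.4  90. ]
```

View pics/w0c.png

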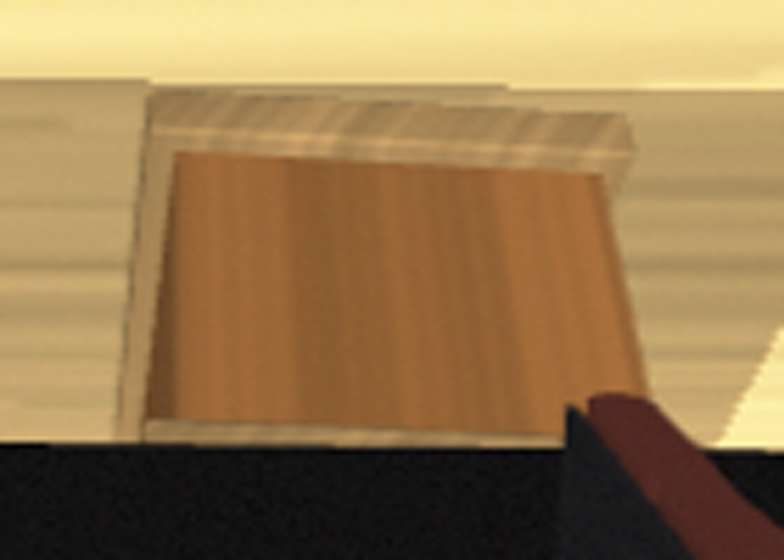

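The zoom shows the stand's plinth with front bottom corners at (316.8,166.6) and (401.6,170.2). That gives a 100 mm edge, a yaw of about 0.075 and a centre of about (540,172), so the tray is about 45 mm short along +y. I'll push its -y end with both fingertips open.

```bash
cat >> h.py <<'E'
P0=np.load("w0.npy")
_a,_b=onz("wrist",(316.8,166.6),0,P0),onz("wrist",(401.6,170.2),0,P0)
SY=(_b-_a)/np.linalg.norm(_b-_a); SX=np.array([SY[1],-SY[0],0]); SC=(_a+_b)/2+65*SX; SC[2]=0
def go(p,yaw):
    # joint move, choosing the half-turn nearest to centre of j6
    best=min((k for k in (0,np.pi) if env.ik(p,down(yaw+k)) is not None),key=lambda k:abs(env.ik(p,down(yaw+k))[5]))
    env.reach(p,down(yaw+best)); 
def meas():
    im=viewer.camera("top"); c,r=tray(im); m=np.zeros(im.shape[:2],np.uint8); cv2.drawContours(m,[c],-1,1,-1)
    pts=cv2.boxPoints(r); W=np.array([onz("top",p,112) for p in pts])
    ctr=W.mean(0); i=W[:,1].argsort(); d=W[i[2:]].mean(0)-W[i[:2]].mean(0); L=np.linalg.norm(d); d/=L
    e=ctr-SC; return ctr,d,L,(e@SX,e@SY,np.arctan2(d@SX,d@SY)),im
E
python3 - <<'E'
from h import *
yaw=np.arctan2(SX[1],SX[0]); print("stand",SC,yaw)
s=env.read_state()["tool_pos"]
env.move_l([s[0],s[1],330],rate=200)
go([480,0,330],yaw)
ctr,d,L,e,_=meas(); print(ctr,d,L,e)
C=SC.copy(); 
st=C-(165+10+90)*SY; st[2]=220; go(st,yaw)
st[2]=174.5; env.move_l(st,rate=100)
en=C-(165+10)*SY; en[2]=174.5
mid=en-50*SY; env.move_l(mid,rate=60)
print(env.move_l(en,rate=35,f_stop=8)); env.hold(.2); print(env.read_state()["force"],env.read_state()["tool_pos"]-en)
env.move_l(en-35*SY,rate=60); up=en-35*SY; up[2]=330; env.move_l(up,rate=200)
go([480,-280,330],yaw)
ctr,d,L,e,im=meas(); print(ctr,d,L,e); cv2.imwrite("pics/top1.png",im)
s=env.read_state(); print(s["time_s"])
E
```

```text
stand [540.64624001 172.75985317   0.        ] -0.06112027720362489Traceback (most recent call last):
  File "<stdin>", line 4, in <module>
station.IKError: the arm cannot follow that straight line within its joint ranges
```

```bash
python3 - <<'E'
from h import *
yaw=np.arctan2(SX[1],SX[0])
env.move_joints([1.106,0.423,1.63,0,1.089,-0.019])
go([480,-60,330],yaw)
ctr,d,L,e,_=meas(); print(ctr,d,L,e)
C=SC.copy(); 
st=C-(165+10+90)*SY; st[2]=174.5; env.move_l(st,rate=150)
en=C-(165+10)*SY; en[2]=174.5
mid=en-50*SY; env.move_l(mid,rate=60)
print(env.move_l(en,rate=35,f_stop=8)); env.hold(.2); print(env.read_state()["force"],env.read_state()["tool_pos"]-en)
env.move_l(en-35*SY,rate=60); up=en-35*SY; up[2]=330; env.move_l(up,rate=200)
go([480,-280,330],yaw)
ctr,d,L,e,im=meas(); print(ctr,d,L,e); cv2.imwrite("pics/top1.png",im)
s=env.read_state(); print(s["time_s"])
E
```

```text
[534.88463629 126.25820451 112.        ] [0.0273206  0.99962672 0.        ] 328.03315207323647 (np.float64(-2.910420901216079), np.float64(-46.76674945987422), np.float64(-0.0337962802810909))
False
[-0.15387102 -0.38402428 -0.2032272 ] [ 0.00699433 -0.10671292  0.00381286]
[545.74245961 173.3803891  112.        ] [0.06303733 0.99801117 0.        ] 327.1827085632033 (np.float64(5.048799897226981), np.float64(0.9306656849549969), np.float64(0.00195887322731082))
15.8583
```

View pics/top1.png

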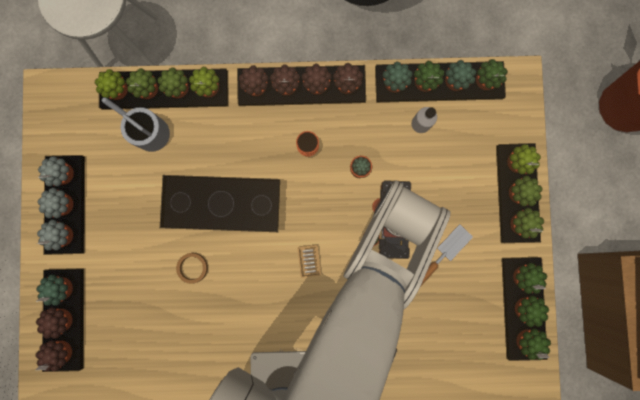

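The top view shows the tray shifted left to (161–280, 177–231). The measured start offset of 47 mm exceeds the stated maximum of 42, so I'll cross-check the stand with the side camera.

```bash
python3 - <<'E'
from h import *
# wrist off out of the way
im=viewer.camera("side"); cv2.imwrite("pics/side1.png",im)
u0,v0=215,125
c=cv2.resize(im[v0:v0+90,u0:u0+120],(800,600),interpolation=cv2.INTER_CUBIC); c=np.clip(c*1.5,0,255).astype(np.uint8)
for n,z in(("bot",0),("top",90)):
  for a,b in((-1,-1),(-1,1),(1,-1)):
    X=SC+65*a*SX+50*b*SY; X[2]=z; q=proj("side",X); print(n,a,b,q.round(1),((q-[u0,v0])*6.667).round())
cv2.imwrite("pics/side1c.png",c)
E
```

```text
bot -1 -1 [260.2 198.5] [301. 490.]
bot -1 1 [246.9 186. ] [213. 407.]
bot 1 -1 [292.9 186.8] [519. 412.]
top -1 -1 [257.7 175.5] [285. 337.]
top -1 1 [244.2 163.7] [195. 258.]
top 1 -1 [291.6 164.3] [510. 262.]
```

View pics/side1c.png

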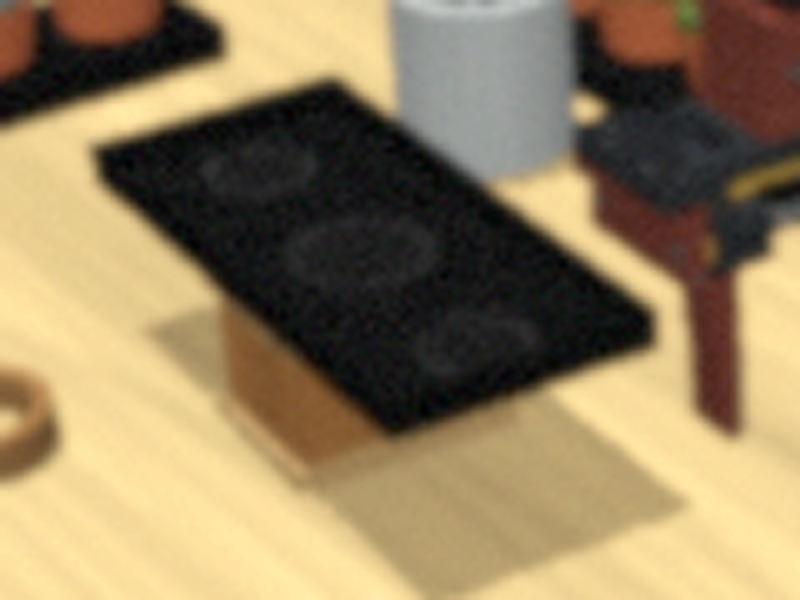

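The side crop puts the stand's near corners at crop (305,487) and (222,410), against my predicted (301,490) and (213,407). They agree within about 3 mm, so the tray is centred well within tolerance. Now the large pot.

```bash
cat >> h.py <<'E'
YAW=np.arctan2(SX[1],SX[0])
def pick_place(xy,gz,target,zc,opening,fs):
    """xy pot, gz grasp height, target xy, zc carrying height of the foot"""
    P=lambda q,z:[q[0],q[1],z]
    set_gripper(opening)
    go(P(xy,gz+61+75),YAW); env.move_l(P(xy,gz+61),rate=110); set_gripper(0)
    s=env.read_state(); print("grip",s["width"],s["grip_force"])
    env.move_l(P(xy,gz+61+zc),rate=170)
    print("width lifted",env.read_state()["width"])
    env.move_l(P(target,gz+61+zc),rate=220); env.hold(.2)
    env.move_l(P(target,gz+61+94+12),rate=110); env.hold(.2)
    print("stop",env.move_l(P(target,gz+61+94+.5),rate=20,f_stop=fs),env.read_state()["tool_pos"][2]-gz-61)
    env.hold(.15); set_gripper(opening); env.hold(.1)
    env.move_l(P(target,gz+61+94+90),rate=130)
    print("t",env.read_state()["time_s"])
E
python3 - <<'E'
from h import *
pick_place((640.8,-227.2),68,(545.7,173.4),150-10,88,4)
go([480,-100,360],YAW)
im=viewer.camera("top"); cv2.imwrite("pics/top2.png",im); ctr,d,L,e,_=meas(); print(ctr,d,L,e,env.read_state()["time_s"])
cv2.imwrite("pics/top2c.png",cv2.resize(im[130:290,130:450],(800,400),interpolation=cv2.INTER_CUBIC))
E
```

```text
grip 63.861123679200205 30.000595450401306
width lifted 63.565598925585235
stop True 94.97575606453341
t 24.3917
[545.74245961 173.3803891  112.        ] [0.06303733 0.99801117 0.        ] 327.1827085632033 (np.float64(5.048799897226981), np.float64(0.9306656849549969), np.float64(0.00195887322731082)) 25.5917
```

View pics/top2c.png

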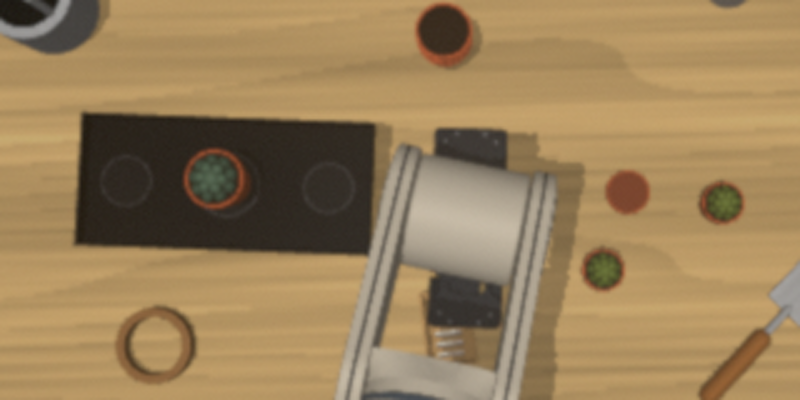

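The large pot stands in the tray at crop (215,178), with parallax accounting for its apparent offset, and the tray hasn't moved. Small pots next.

```bash
python3 - <<'E'
from h import *
ctr,d,L,e,im=meas()
print("large err",(onz("top",(216,201.2),174)-ctr).round(1))
m2=ctr-115*d; m1=ctr+115*d
pick_place((439.1,-253.1),43,m2,170,80,2)
im=viewer.camera("top"); cv2.imwrite("pics/top3.png",im)
pick_place((511.6,-391.4),43,m1,240,80,2)
env.move_l([545,288,340],rate=200)
go([420,-150,380],YAW)
im=viewer.camera("top"); cv2.imwrite("pics/top4.png",im); print(env.read_state()["time_s"])
cv2.imwrite("pics/top4c.png",cv2.resize(im[130:290,130:450],(800,400),interpolation=cv2.INTER_CUBIC))
r=meas(); print(r[0],r[3])
E
```

```text
large err [ 0.7 -2.7 62. ]
grip 49.53898684055895 30.000878870487213
width lifted 49.17071404755812
stop True 94.0544241425714
t 34.65
grip 49.227526767240775 30.000451505184174
width lifted 49.36901722160428
stop True 94.21723747658547
t 46.925
49.0667
[545.74559358 173.43049529 112.        ] (np.float64(5.048867419800656), np.float64(0.9808697412881443), np.float64(0.001958945128887304))
```

View pics/top4c.png

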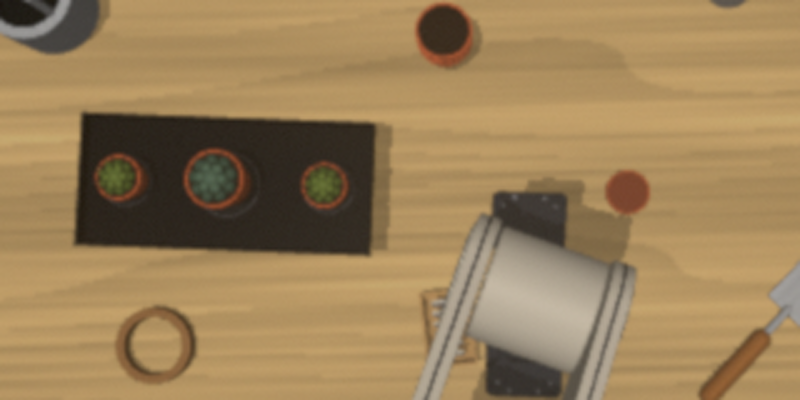

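All three pots stand upright on their marks, at crop (118,177), (215,178) and (325,185). The tray hasn't moved and the bystanders are in place.

```bash
python3 -c "
from station import *
print(workorder.sign_off())"
```

```text
the job is handed in; nothing more can be done
None
```

The job is handed in at about 49 s: by the last top-camera picture the tray is centred and square on the stand, the large pot stands on the middle mark, one small pot stands on each end mark, and the bystanders in view are where they were; the sign-off returned no verdict.

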